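# Rock the angle gauge on the uneven stud to its mark and hold it

## Robot

A 6-joint arm with a two-finger parallel gripper is mounted at the origin on the work surface. World frame = base frame: x ahead of the robot, y to its left, z up, the work surface at z = 0. Lengths are in m, angles in rad, forces in N, time in s.
With the tool pointing down it reaches from about 0.35 to 1 m from the base axis. Payload 7.1 kg.
Tool frame: the origin (TCP) lies between the finger pads; the fingertips stand 22 mm ahead of it and the grasp point (between the pads) lies 3 mm ahead of it; z points along the fingers, y is the line along which they close (so a half turn about z gives the same grasp; the last joint's range is limited). The gripper opens to 85 mm and grips with 20 to 120 N. Pads are 22 mm wide; open, the fingers measure 114 mm over their backs; the gripper's body (76 mm by 85 mm) begins 54 mm behind the grasp point. The pads swing forward as they close: fully open they stand 13 mm farther back than shut.
Start: joints at [1.261, 0.423, 1.63, -0, 1.089, -0.019], TCP at [0.179, 0.599, 0.253] pointing down, gripper open.
Joint ranges: [-3, 3], [-0.9, 2.11], [0.09, 2.58], [-1.31, 4.45], [0.11, 2.69], [-2.54, 2.54]. Speed limits (rad/s): [2.39, 2.39, 3.01, 3.14, 3.14, 3.14].

## Interface

Orientations are given as a rotation vector (axis times angle).
In Python, from rig import manip gives the robot as it stands. The module is installed in compiled form; this text tells all that it offers. Calls block until the motion is done:
- manip.move_to(position, orientation): joint-space move of the TCP to a pose.
- manip.servo_line(position, orientation=None, rate=0.15): straight line of the TCP; orientation=None keeps the orientation; rate is the mean speed in m/s.
- manip.set_joints(angles): joint-space move.
- manip.command_gripper(opening, f_grip=None): finger opening in m; f_grip is the grip in N (None keeps the last); returns when the fingers have stopped.
- manip.hold(seconds).
- manip.solve_ik(position, orientation): joint angles nearest the present ones, or None.
- manip.camera(name): name is "scene" or "top"; returns a dict with "image" (400x640x3 uint8, red, green, blue), "fx", "fy", "cx", "cy" (pixels), "k1" (the pictures are not rectified: a ray, as slopes to the right and down, at radius r is drawn at 1 + k1 r^2 times it, then the intrinsics apply), "cam_to_world" (4x4, takes a point from camera to world coordinates). Camera axes: x right, y down, z forward; pixel columns grow to the right and rows downward; lengths in m; the calibration is good to about 2 mm. A picture is of the moment at which its call begins. There is no depth.
A pose or a line that the arm cannot do raises manip.IKError and nothing moves.
- manip.sign_off(): hands the job in; it is judged then, once.
Readings, each from a call of its own:
- manip.get_time(): time.
- manip.get_joint_positions(): joint angles.
- manip.get_joint_vel(): joint speeds.
- manip.get_tau(): joint torques, N m.
- manip.get_position(): TCP position.
- manip.get_ee_rot(): TCP orientation.
- manip.get_contact_force(): force on the tool from outside, world axes, zero at the start.
- manip.get_torque(): the same for the moment, N m.
- manip.get_width(): finger opening in m.
- manip.get_grip_force(): force on a finger pad.
Only numpy, scipy, OpenCV 4.12 (cv2) and the standard library are available. Lean on these libraries where they do the work, as an engineer would, in place of code of your own. Each camera call takes 0.05 s, during which the arm holds its last target. There are 200 camera calls.

## Task

Pick the angle gauge off the joist offcut by its wooden grip and stand it upright on the middle of the uneven stud block, foot square across the two ridges, dial still facing away from the robot. Then rock it sideways on the stud until its swinging pointer settles in the gap of the fork mark, and finish still holding it there, motionless and lightly pressed on the stud, so that the roof slope can be drawn along its foot. Do not bear down hard or let the gauge fall, and leave the craft things around alone.

Things in the scene. Friction and masses are not known exactly. Their poses are not given: they have to be found in the camera images.
- gauge: Pendulum angle gauge, loose, 0.28 to 0.44 kg, standing on the joist offcut. Origin: centre of its foot's underside; z up, y along the foot, x the dial's normal (dial faces away from the robot). Aluminium foot 26 (x) x 110 x 12 mm; round case 104 mm wide, 22 thick, centre 64 mm up, white dial on its +x face; wooden grip 24 (x) x 40 (y) mm, 116 to 160 mm up. Pointer and mark are behind a window.
- gauge_grip (a point): point in the middle of the gauge's wooden grip, 143 mm above the foot's underside; axes as the gauge's. Pinch the grip here across its 24 mm (x)
- gauge_foot (a point): centre of the underside of the gauge's foot; axes as the gauge's
- pointer_tip (a point): tip of the black pointer that hangs from the dial's centre, 42 mm below the centre
- mark_gap (a point): the mark: middle of the gap (8.5 mm) of a small dark steel fork on the dial, 42 mm from the dial's centre, where the pointer's tip should come to lie
- pointer (a joint): angle of the pointer on the dial; 0 = towards the foot, positive = tip towards the gauge's +y end. It hangs plumb under its own weight, so it reads +a when the gauge's top leans by a towards its own +y; swings for about 2 s after being disturbed
- mark (a joint): angle of the fork on the dial, same zero and sign as the pointer; set somewhere between 0.2 and 0.45 rad, and stays put
- stud: Uneven wooden stud block, fixed to the table. Origin: centre of its underside, z up. Plywood base 80 x 80 x 16 mm, post 50 (x) x 36 (y) mm on it; along the top of the post run two round ridges (radius 6 mm, 50 mm long, parallel to x): the one at y = -12 mm has its crest at 72 mm, the one at y = +12 mm at 68 mm.
- joist: Flat joist offcut on which the gauge stands at the start, fixed: wood 90 (x) x 140 (y) x 38 mm; origin centre of its underside
- glue: Bystander: small white glue bottle, 30 mm wide, 65 mm tall, upright
- jar: Bystander: small amber jar with black cap, 42 mm wide, 50 mm tall, upright
- brush: Bystander: paint brush lying on the table
- palette: Bystander: round white paint palette, 170 mm across, 9 mm thick
- bottle_box: Bystander: open cardboard box of little white-capped bottles, 140 x 190 mm, 67 mm tall
- varnish: Bystander: amber jar with black cap, 60 mm wide, 60 mm tall
- sanding_block: Bystander: cork sanding block, 70 x 45 x 28 mm
Mind the look-alikes: they are no part of the job. Leave any blue look-alike of the gauge alone.

How it is judged:
On the way, in this order (a step that is already met when the one before it is completed fails the run):
1. the gauge is lifted off the joist offcut in the gripper (contact force between gauge and joist below 0.05 N and contact force between the fingers and gauge above 1 N and height (world z) of gauge_foot above 0.048 m), for 0.1 s.
2. the gauge stands upright (within 7 degrees) on the stud, square across its ridges (contact force between gauge and stud above 0.3 N and angle between the x axis of gauge and the x axis of stud, either way round below 0.25 rad and x of gauge_foot in the frame of stud between -0.022 and 0.022 m and y of gauge_foot in the frame of stud between -0.03 and 0.03 m and height (world z) of gauge_foot above 0.055 m and angle between gauge's own z axis and vertical below 0.12 rad), for 0.2 s.
At the end, for the whole second after the job is handed in: Through the last second: fingers hold the gauge (over 1 N); foot presses on the stud (over 0.3 N), centred within 22 mm along and 30 mm across it, square within 0.25 rad; gauge still (0.02 m/s); pointer at rest (0.25 rad/s), its tip within 3.5 mm of the middle of the fork (contact force between gauge and stud above 0.3 N and angle between the x axis of gauge and the x axis of stud, either way round below 0.25 rad and x of gauge_foot in the frame of stud between -0.022 and 0.022 m and y of gauge_foot in the frame of stud between -0.03 and 0.03 m and height (world z) of gauge_foot above 0.055 m and distance between pointer_tip and mark_gap below 0.0035 m and velocity of joint pointer between -0.25 and 0.25 rad/s and linear speed of gauge below 0.02 m/s and angle between gauge's own z axis and vertical below 0.7 rad and contact force between the fingers and gauge above 1 N and contact force between gauge and joist below 0.05 N); the arm keeps its last pose, push and grip.
It fails at once if the stud is borne down on with more than 40 N (contact force between gauge and stud above 40 N).
It fails at once if the gauge falls over or is dropped on the table (angle between gauge's own z axis and vertical above 1 rad or height (world z) of gauge below 0.03 m).
It fails at once if a bystander is shifted by more than 30 mm (distance of any of glue, jar, brush, palette, bottle_box, varnish, sanding_block from where it was at the start of the episode above 0.03 m).
It also fails if it takes over 48 s, if anything falls off the work surface, if the arm or the gripper's body presses on something with over 40 N, if the wrist force passes 120 N, or if a joint passes its speed limit or range.

## Working session

There is one attempt and no reset: what is moved stays moved. The work goes in short steps, each a Python script; the robot and the scene stay as the last script left them, time stands still between calls to the robot, and variables do not carry over. Pictures are saved under pics/ and viewed, at most 10 in all, crops included, and the job is handed in when it is done.

```bash
mkdir -p pics
python3 - <<'E'
from rig import manip
import cv2,numpy as np
for n in("scene","top"):
    c=manip.camera(n); cv2.imwrite(f"pics/{n}0.png",c["image"][:,:,::-1])
    print(n,c["fx"],c["fy"],c["cx"],c["cy"],c["k1"]);print(np.round(c["cam_to_world"],4).tolist())
print(manip.get_ee_rot(),manip.get_time(),manip.get_width())
E
```

```text
scene 470.1875736273479 470.1875736273479 322.98583178835264 190.22164694261744 0.03699398295910793
[[-0.31, 0.5534, -0.7731, 1.4684], [0.9507, 0.1697, -0.2597, 0.3087], [-0.0126, -0.8155, -0.5787, 0.7967], [0.0, 0.0, 0.0, 1.0]]
top 482.08896469222765 482.08896469222765 318.8668616528855 198.71632607265758 -0.08711415453515217
[[0.0226, -0.988, 0.1526, 0.3819], [-0.9997, -0.0206, 0.0149, 0.0127], [-0.0116, -0.1529, -0.9882, 1.2781], [0.0, 0.0, 0.0, 1.0]]
[-4.55148361e-01 -3.10820188e+00  2.13036069e-03] 0.1 0.08535612593980421
```

View pics/scene0.png

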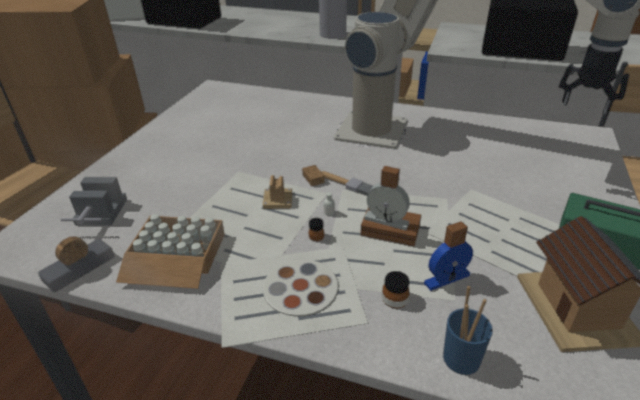

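View pics/top0.png

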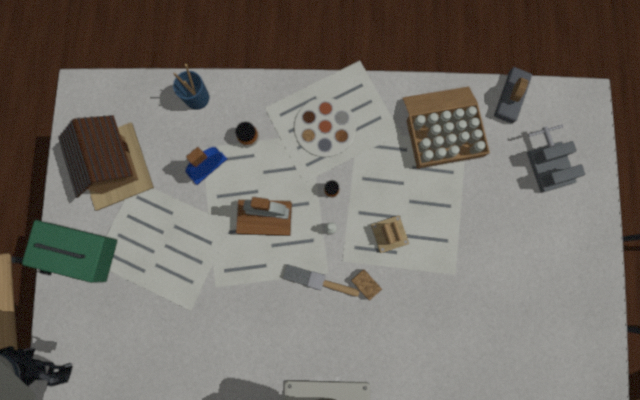

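The scene view shows the gauge on the joist at about (388,205) and the stud at (278,195). In the top view they are at (265,210) and (390,233). The blue look-alike is apart, at scene (450,260). I'll enlarge both objects in both views.

Run:
```python
import cv2,numpy as np
s=cv2.imread("pics/scene0.png");t=cv2.imread("pics/top0.png")
def c(im,x,y,w,h,f): return cv2.resize(im[y:y+h,x:x+w],None,fx=f,fy=f,interpolation=cv2.INTER_CUBIC)
a=np.hstack([c(s,350,160,80,90,5)[:300*2],c(s,255,170,50,45,8)[:450].copy() if 0 else cv2.copyMakeBorder(c(s,255,170,50,45,8),0,90,0,0,0)])
cv2.imwrite("pics/c1.png",a)
b=np.hstack([c(t,230,190,70,50,5.7142857),c(t,365,210,50,50,8)[:286] if 0 else cv2.copyMakeBorder(c(t,230,190,1,1,1),0,285,0,0,0)])
b=np.hstack([c(t,230,190,66,60,6),c(t,365,210,50,45,8)])
cv2.imwrite("pics/c2.png",b);print(a.shape,b.shape)
```

```text
(450, 800, 3) (360, 796, 3)
```

View pics/c1.png

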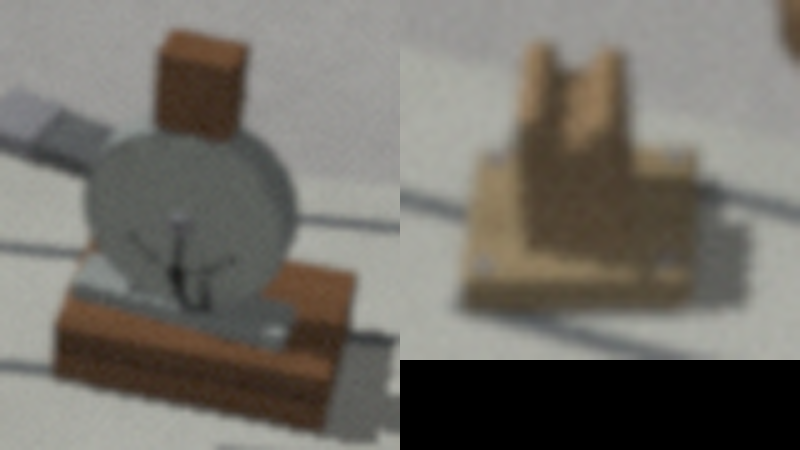

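View pics/c2.png

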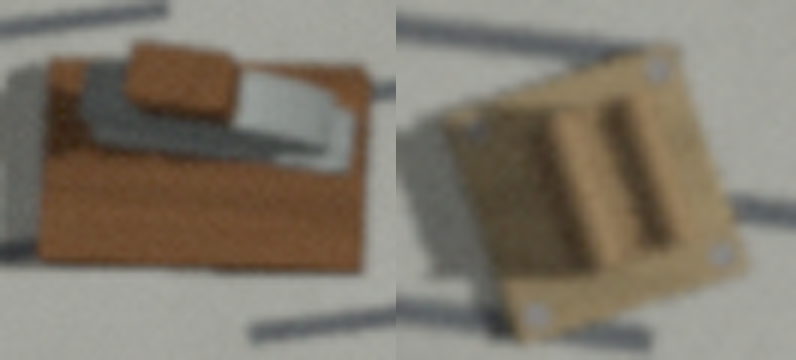

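The crops give clear corners. In scene, the pivot is at about (386,203) and the fork is right of the pointer, which is positive. In top, the stud base corners and ridge ends are visible. Next I'll fit poses to these points.

```bash
cat > h.py <<'E'
from rig import manip
import cv2,numpy as np
from scipy.optimize import least_squares
from scipy.spatial.transform import Rotation as R
def project(c,P):
    T=np.linalg.inv(c["cam_to_world"]); K=np.array([[c["fx"],0,c["cx"]],[0,c["fy"],c["cy"]],[0,0,1.]])
    return cv2.projectPoints(np.float64(P).reshape(-1,1,3),cv2.Rodrigues(T[:3,:3])[0],T[:3,3].copy(),K,np.array([c["k1"],0,0,0]))[0][:,0]
def uncrop(p,off,f): return (np.float64(p)+.5)/f-.5+off
def fit(obs,z,guess):
    "obs: list of (cam, model pts, pixels); solves x,y,yaw"
    def pts(v,M): return R.from_euler('z',v[2]).apply(M)+[v[0],v[1],z]
    f=lambda v:np.concatenate([(project(c,pts(v,M))-p).ravel() for c,M,p in obs])
    s=least_squares(f,guess,loss='soft_l1',x_scale=[.01,.01,.1]); return s.x,f(s.x).reshape(-1,2),s.cost
E
python3 - <<'E'
from h import *
s=manip.camera("scene");t=manip.camera("top")
m=1e-3
G=[(s,m*np.array([[12,-20,160],[12,20,160],[-12,20,160],[12,-20,116],[12,20,116],[11,0,64],[13,-55,0],[13,55,0]]),
  uncrop([[160,50],[242,64],[248,43],[157,130],[239,139],[180,218],[70,294],[281,348]],[350,160],5)),
 (t,m*np.array([[12,20,160],[12,-20,160],[13,-55,12],[-13,-55,0]]),uncrop([[135,42],[235,54],[352,106],[346,173]],[230,190],6))]
x,r,c=fit(G,.038,[.63,.1,0]);print("gauge",x.round(4),c);print(r.round(1).tolist())
for yaw in(.28,.28+np.pi):
  k=1 if yaw<1 else -1
  S=[(s,m*np.array([[-40,-40*k,16],[-40,40*k,16],[40,40*k,16],[40,-40*k,16],[40,-40*k,0],[40,40*k,0]])*[k,1,1],
    uncrop([[477,150],[697,150],[692,284],[465,285],[463,310],[690,308]],[255-50,170],8)+0),
   (t,m*np.array([[40,-40*k,16],[-40,-40*k,16],[-40,40*k,16],[40,40*k,16]])*[k,1,1],uncrop([[680,45],[745,268],[525,340],[447,116]],[365-49.5,210],8))]
  zl=lambda sy:72 if sy<0 else 68
  A=np.array([[25*k,12*k,zl(k)],[-25*k,12*k,zl(k)],[25*k,-12*k,zl(-k)],[-25*k,-12*k,zl(-k)]])*m
  S+=[(t,A,uncrop([[563,108],[612,268],[633,97],[687,242]],[365-49.5,210],8)),
      (s,A[[0,2]],uncrop([[607,62],[532,60]],[205,170],8))][:1]
  x,r,c=fit(S,0,[.57,-.15,yaw]);print("stud",x.round(4),c);print(r.round(1).tolist())
  P=lambda a:R.from_euler('z',x[2]).apply(a)+[x[0],x[1],0]
  print(((project(s,P(A))-[205,170]+.5)*8-.5).round(0).tolist())
E
```

```text
gauge [ 0.537   0.1642 -0.0683] 4.879319952570462
[[-0.6, -0.4], [-0.3, 0.1], [1.1, -0.9], [-1.1, -1.0], [-1.2, 0.6], [1.1, 0.3], [0.4, 0.9], [0.5, 0.2], [-1.0, 0.0], [-0.2, -0.4], [0.4, 0.6], [0.8, -0.1]]
stud [ 0.4885 -0.157   0.3269] 4.16544539721068
[[0.2, -0.5], [0.4, -1.0], [-0.2, -1.1], [-0.9, -0.7], [-0.1, 0.7], [0.3, 0.5], [-0.5, -0.7], [1.2, 0.3], [-0.3, 0.6], [-0.1, -0.5], [-0.3, 0.7], [-0.1, -0.3], [0.2, -0.9], [-0.1, -0.1]]
[[602.0, 128.0], [611.0, 47.0], [530.0, 119.0], [542.0, 38.0]]
stud [ 0.4885 -0.157   3.4685] 4.020834875202447
[[0.2, -0.5], [0.4, -1.0], [-0.2, -1.1], [-0.9, -0.7], [-0.1, 0.7], [0.3, 0.5], [-0.5, -0.7], [1.2, 0.3], [-0.2, 0.6], [-0.1, -0.5], [-0.1, 0.6], [0.2, -0.4], [-0.0, -0.8], [-0.4, 0.0]]
[[601.0, 118.0], [610.0, 37.0], [531.0, 129.0], [542.0, 48.0]]
```

```bash
cat >> h.py <<'E'
def ori(yaw,lean=0,flip=1):
    z=np.array([0,0,-1.]);y=flip*np.array([np.cos(yaw),np.sin(yaw),0]);x=np.cross(y,z)
    M=np.stack([x,y,z],1)
    return (R.from_rotvec(-lean*np.array([np.cos(yaw),np.sin(yaw),0]))*R.from_matrix(M)).as_rotvec()
E
python3 - <<'E'
from h import *
g=[.537,.1642];yw=-.0683
for f in(1,-1):
  for p,y,l in(([*g,.3],yw,0),([.4885,-.157,.25],.327,0),([.4885,-.11,.22],.327,.45)):
    q=manip.solve_ik(np.array(p),ori(y,l,f)); print(f,None if q is None else np.round(q,2))
q=manip.solve_ik(np.array([*g,.3]),ori(yw,0,1)); f=1
q2=manip.solve_ik(np.array([*g,.3]),ori(yw,0,-1))
if q is None or (q2 is not None and abs(q2[5])<abs(q[5])): f=-1
print("flip",f)
manip.move_to([*g,.3],ori(yw,0,f))
c=manip.camera("scene");cv2.imwrite("pics/s1.png",cv2.resize(c["image"][60:260,280:500,::-1],None,fx=3,fy=3,interpolation=cv2.INTER_CUBIC))
print(manip.get_position(),manip.get_time(),manip.get_contact_force())
print(project(c,manip.get_position()+np.array([0,0,-.022])))
E
```

```text
1 [ 0.28  0.28  1.73 -0.    1.14  0.34]
1 [-0.33  0.26  1.88  0.    1.   -0.66]
1 [-0.02  0.26  2.05 -0.63  0.77  0.1 ]
-1 None
-1 [-0.33  0.26  1.88  0.    1.    2.48]
-1 None
flip 1
[0.53676773 0.16506051 0.29988798] 2.2833 [-0.15434238 -1.22409803 -0.06239918]
[[393.64591732 138.23913901]]
```

View pics/s1.png

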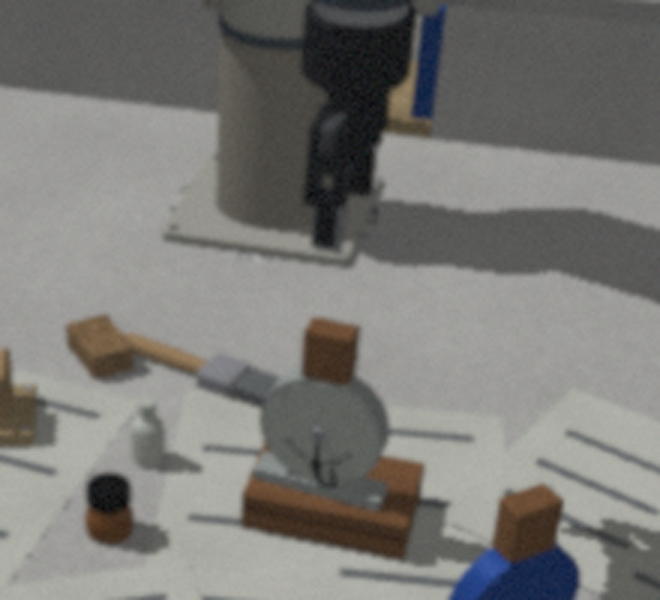

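The gripper is lined up over the grip. I'll descend, grasp and lift.

Run:
```python
from h import *
g=[.537,.1642];o=ori(-.0683)
manip.servo_line([*g,.184],o,rate=.1)
print(manip.get_position(),manip.get_contact_force())
manip.command_gripper(0.01,50)
print(manip.get_width(),manip.get_grip_force(),manip.get_contact_force())
manip.servo_line([*g,.29],o,rate=.12)
print(manip.get_contact_force(),manip.get_width(),manip.get_grip_force())
manip.move_to([.4885,-.157,.29],ori(.327))
manip.hold(.3)
c=manip.camera("scene");t=manip.camera("top")
a=cv2.resize(c["image"][60:260,190:370,::-1],None,fx=3,fy=3,interpolation=cv2.INTER_CUBIC)
cv2.imwrite("pics/s2.png",a);np.savez("s2.npz",s=c["image"],t=t["image"])
print(manip.get_position(),manip.get_time(),manip.get_contact_force())
# predicted pixels for ideal grasp
Rg=R.from_euler('z',.327); B=manip.get_position()-[0,0,.146]
P=Rg.apply(1e-3*np.array([[13,-55,0],[13,55,0],[13,-55,12],[13,55,12],[11,0,64],[12,-20,160],[12,20,160]]))+B
print(((project(c,P)-[190,60]+.5)*3-.5).round(0).tolist())
```

```text
[0.53745604 0.1643194  0.18465978] [-0.59978662  1.08960745 -0.18025876]
0.023878188539138485 49.947978258132935 [0.96151026 1.72837883 2.12854524]
[-0.72169699 -0.04485822 -2.30232036] 0.023161132804511143 49.435096979141235
[ 0.48867252 -0.15659899  0.28999684] 6.85 [-0.20305941 -0.22890336 -3.5384083 ]
[[190.0, 301.0], [315.0, 299.0], [189.0, 289.0], [314.0, 287.0], [247.0, 235.0], [213.0, 132.0], [262.0, 131.0]]
```

View pics/s2.png

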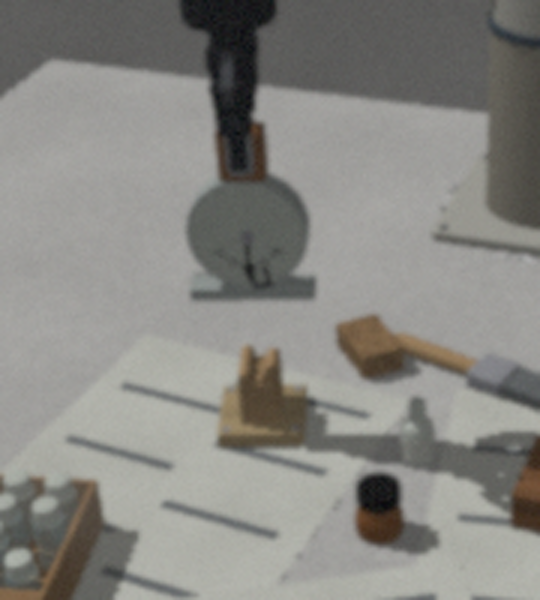

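The gauge hangs straight in the grip, with the foot at (190–315, 290) in the crop, matching the prediction within 1 px. Next is a guarded descent onto the high ridge.

```bash
cat >> h.py <<'E'
def force(n=6):
    F=[]
    for _ in range(n): F.append(manip.get_contact_force()); manip.hold(.03)
    return np.mean(F,0)
E
python3 - <<'E'
from h import *
o=ori(.327)
manip.servo_line([.4885,-.157,.226],o,rate=.1); manip.hold(.3)
f0=force(10);print(f0,manip.get_position())
z=.226
while z>.208:
    z-=.001
    manip.servo_line([.4885,-.157,z],o,rate=.02)
    d=force(4)-f0
    if d[2]>2: print(round(z,4),d.round(2))
    if d[2]>6: break
manip.hold(.3)
np.save("f0.npy",f0)
print(z,(force()-f0).round(2),manip.get_torque(),manip.get_position(),manip.get_time())
c=manip.camera("scene");print(c["image"].shape)
cv2.imwrite("pics/s3.png",cv2.resize(c["image"][110:210,235:315,::-1],None,fx=6,fy=6,interpolation=cv2.INTER_CUBIC))
B=manip.get_position()-[0,0,.146];Rg=R.from_euler('z',.327)
P=[[.013,-.055,0],[.013,.055,0],[.011,0,.064]]+[[.011,.042*np.sin(a),.064-.042*np.cos(a)] for a in(0,.2,.3,.4)]
print(((project(c,Rg.apply(P)+B)-[235,110]+.5)*6-.5).round(0).tolist())
E
```

```text
[ 7.46843935e-03  1.30295128e-03 -3.42657459e+00] [ 0.48849142 -0.15701285  0.22600457]
0.218 [0.16 0.17 2.17]
0.217 [-1.9   0.85 10.72]
0.217 [-1.53  0.56 10.58] [ 0.03485865  0.47078407 -0.03143077] [ 0.48901747 -0.15721986  0.2180521 ] 12.225
(400, 640, 3)
[[124.0, 436.0], [366.0, 432.0], [235.0, 313.0], [242.0, 392.0], [260.0, 390.0], [269.0, 388.0], [278.0, 385.0]]
```

View pics/s3.png

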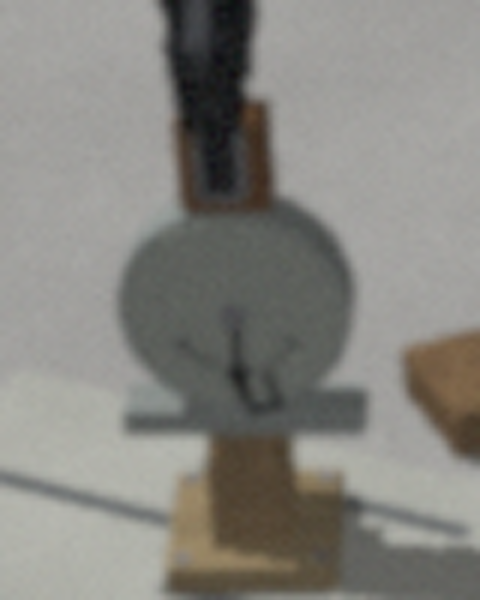

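The gauge stands upright on the stud with about 10 N. In the crop the pivot is at (235,313), the pointer tip at about (242,390), and the fork centre at about (264,388), which puts the mark near 0.24 rad. I'll lift slightly, lean to 0.25 rad, set it down gently and look closely.

```bash
cat >> h.py <<'E'
def tcp(zf,a,F=(.4885,-.157),yaw=.327):
    n=np.array([-np.sin(yaw),np.cos(yaw),0])
    return np.array([*F,zf])+.146*(np.sin(a)*n+np.cos(a)*np.array([0,0,1])),ori(yaw,a)
def setdown(a,z,target=5,zmin=.06):
    p,o=tcp(z,a);manip.servo_line(p,o,rate=.05);manip.hold(.3);f0=force(8)
    while z>zmin:
        z-=.0005;p,o=tcp(z,a);manip.servo_line(p,o,rate=.02)
        d=(force(3)-f0)
        if d[2]>target:break
    manip.hold(.3);print("zf",round(z,4),(force()-f0).round(2),f0.round(2),manip.get_position(),manip.get_time());return z
def snap(name,a,z):
    manip.hold(1.5);ims=[manip.camera("scene") for _ in range(6)];c=ims[0]
    im=np.mean([i["image"] for i in ims],0).astype(np.uint8)
    Q=R.from_rotvec(tcp(z,a)[1])*R.from_rotvec(ori(0)).inv()
    P=manip.get_position()-Q.apply([0,0,.146])
    L=[[.011,0,.064]]+[[.011,.042*np.sin(b),.064-.042*np.cos(b)] for b in(a-.1,a,a+.1)]
    px=project(c,Q.apply(L)+P);u,v=px[2].astype(int)
    cv2.imwrite(name,cv2.resize(im[v-30:v+18,u-28:u+28,::-1],None,fx=10,fy=10,interpolation=cv2.INTER_CUBIC))
    print(((px-[u-28,v-30]+.5)*10-.5).round(0).tolist(),manip.get_time())
E
python3 - <<'E'
from h import *
p,o=tcp(.080,0);manip.servo_line(p,o,rate=.05)
p,o=tcp(.080,.25);manip.servo_line(p,o,rate=.04)
z=setdown(.25,.076);snap("pics/s4.png",.25,z)
E
```

```text
zf 0.071 [-1.21  1.12  9.29] [-0.5  -0.08 -3.51] [ 0.47716228 -0.12286895  0.2128041 ] 18.4833
[[283.0, 179.0], [278.0, 310.0], [294.0, 310.0], [309.0, 309.0]] 20.2833
```

View pics/s4.png

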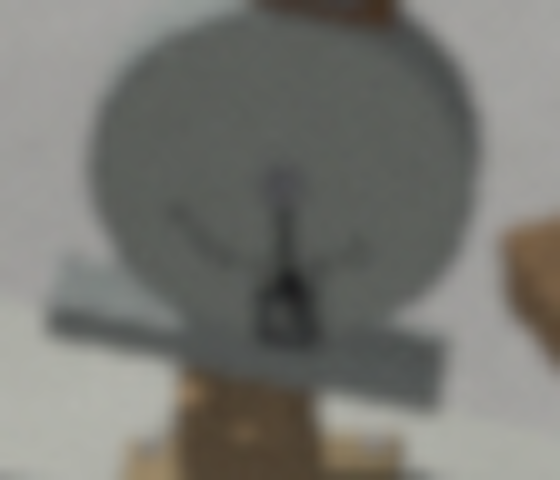

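The pointer at about (287,280–310) hangs between the prongs, which are at about 262 and 312 in the crop. I'll check the centring numerically with row profiles.

Run:
```python
import cv2,numpy as np
g=cv2.imread("pics/s4.png",0).astype(int)
print("x",list(range(235,345,5)))
for y in range(210,360,10): print(y,g[y-3:y+4].mean(0)[235:345:5].astype(int).tolist())
```

```text
x [235, 240, 245, 250, 255, 260, 265, 270, 275, 280, 285, 290, 295, 300, 305, 310, 315, 320, 325, 330, 335, 340]
210 [91, 92, 92, 92, 91, 90, 86, 81, 75, 70, 69, 72, 78, 84, 89, 90, 91, 92, 92, 92, 92, 92]
220 [91, 92, 93, 93, 92, 91, 87, 81, 74, 67, 65, 69, 77, 84, 90, 92, 92, 92, 91, 92, 92, 93]
230 [90, 91, 92, 92, 92, 91, 87, 82, 76, 68, 65, 69, 77, 84, 89, 91, 92, 92, 91, 92, 92, 92]
240 [90, 91, 92, 92, 91, 91, 88, 83, 76, 66, 62, 67, 75, 82, 87, 90, 91, 92, 91, 91, 90, 91]
250 [85, 88, 90, 90, 89, 89, 86, 80, 72, 65, 62, 65, 73, 80, 86, 87, 87, 88, 88, 88, 87, 86]
260 [83, 85, 85, 85, 83, 83, 80, 76, 70, 63, 60, 63, 69, 75, 79, 80, 80, 80, 81, 83, 85, 84]
270 [87, 87, 86, 84, 81, 79, 75, 71, 65, 55, 49, 49, 55, 63, 71, 73, 75, 77, 79, 83, 86, 88]
280 [91, 90, 88, 86, 80, 75, 69, 63, 54, 43, 35, 33, 38, 48, 59, 67, 73, 78, 83, 87, 90, 92]
290 [92, 92, 89, 83, 74, 67, 59, 53, 46, 39, 33, 30, 32, 39, 49, 59, 69, 77, 85, 89, 92, 94]
300 [92, 91, 87, 81, 72, 63, 56, 54, 53, 50, 46, 41, 39, 40, 47, 56, 67, 76, 85, 89, 91, 93]
310 [92, 91, 87, 82, 74, 65, 60, 62, 65, 65, 61, 54, 48, 46, 49, 56, 67, 76, 84, 88, 90, 93]
320 [90, 90, 87, 81, 72, 64, 60, 63, 67, 67, 65, 59, 54, 50, 51, 55, 63, 71, 81, 86, 89, 90]
330 [86, 87, 84, 78, 70, 62, 56, 56, 59, 60, 60, 59, 56, 52, 51, 52, 58, 67, 76, 82, 85, 86]
340 [84, 83, 82, 78, 73, 66, 61, 59, 58, 58, 58, 58, 57, 55, 54, 57, 62, 68, 74, 78, 81, 82]
350 [83, 83, 82, 81, 79, 77, 74, 73, 72, 71, 69, 68, 68, 67, 67, 69, 72, 74, 77, 80, 82, 82]
```

The pointer line extrapolates to x≈292 at the tip. The fork's outer edges centre on about 287, so the tip is about 1.4 mm too far in +y. I'll reduce the lean to 0.22 rad and recheck.

Run:
```python
from h import *
p,o=tcp(.0755,.25);manip.servo_line(p,o,rate=.03)
z=setdown(.22,.0745);snap("pics/s5.png",.22,z)
g=cv2.imread("pics/s5.png",0).astype(int)
print("x",list(range(235,345,5)))
for y in range(230,350,10): print(y,g[y-3:y+4].mean(0)[235:345:5].astype(int).tolist())
print(manip.get_contact_force(),manip.get_width(),manip.get_grip_force())
```

```text
zf 0.0705 [-1.09  0.89  9.29] [-0.09 -0.08 -3.49] [ 0.47856375 -0.12692623  0.21341637] 24.7
[[276.0, 179.0], [271.0, 310.0], [287.0, 310.0], [302.0, 309.0]] 26.5
x [235, 240, 245, 250, 255, 260, 265, 270, 275, 280, 285, 290, 295, 300, 305, 310, 315, 320, 325, 330, 335, 340]
230 [93, 93, 93, 92, 89, 86, 79, 69, 64, 66, 74, 82, 89, 92, 93, 93, 92, 92, 91, 91, 90, 90]
240 [90, 91, 92, 93, 91, 87, 80, 72, 67, 68, 74, 82, 89, 92, 92, 93, 92, 91, 91, 91, 90, 87]
250 [85, 87, 89, 90, 89, 87, 82, 75, 70, 69, 73, 80, 87, 90, 90, 91, 91, 90, 89, 89, 87, 83]
260 [81, 83, 85, 85, 84, 83, 78, 72, 66, 63, 65, 72, 79, 81, 83, 83, 84, 85, 86, 87, 87, 84]
270 [83, 84, 83, 83, 79, 74, 67, 58, 52, 47, 48, 55, 62, 66, 70, 73, 77, 81, 84, 87, 90, 90]
280 [89, 88, 85, 82, 75, 66, 54, 44, 35, 29, 31, 38, 50, 58, 66, 73, 79, 84, 88, 90, 91, 93]
290 [91, 90, 84, 78, 68, 57, 46, 35, 29, 25, 27, 34, 44, 53, 64, 71, 79, 86, 91, 93, 94, 95]
300 [91, 89, 83, 75, 63, 53, 45, 38, 35, 35, 37, 41, 47, 52, 59, 67, 75, 83, 89, 92, 93, 94]
310 [91, 90, 85, 77, 67, 59, 52, 49, 48, 47, 49, 53, 57, 56, 59, 64, 73, 81, 88, 92, 92, 92]
320 [88, 89, 86, 79, 69, 62, 56, 55, 57, 58, 59, 60, 61, 58, 59, 62, 69, 77, 85, 89, 91, 91]
330 [86, 86, 84, 78, 69, 60, 54, 54, 56, 58, 60, 60, 59, 56, 56, 58, 65, 72, 80, 84, 85, 86]
340 [86, 86, 83, 77, 70, 62, 57, 55, 55, 56, 57, 58, 58, 57, 59, 61, 65, 71, 78, 81, 82, 83]
[-1.12343891  0.92376678  5.46720055] 0.023507463474691005 50.01855254173279
```

View pics/s5.png

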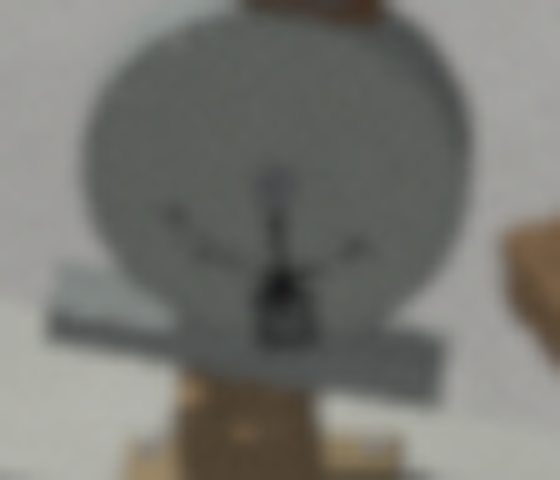

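Now the tip is about 1 mm to the −y side, so the optimum lies between, near 0.235 rad. I'll make that small adjustment, check it, and hand in.

Run:
```python
from h import *
p,o=tcp(.0708,.235);manip.servo_line(p,o,rate=.01);manip.hold(.5)
F=force();print("fz",F[2]+3.5,manip.get_time())
snap("pics/s6.png",.235,.0708)
g=cv2.imread("pics/s6.png",0).astype(int)
print("x",list(range(235,345,5)))
for y in range(230,350,10): print(y,g[y-3:y+4].mean(0)[235:345:5].astype(int).tolist())
```

```text
fz 8.822428098725386 27.5667
[[280.0, 179.0], [275.0, 310.0], [291.0, 310.0], [306.0, 309.0]] 29.3667
x [235, 240, 245, 250, 255, 260, 265, 270, 275, 280, 285, 290, 295, 300, 305, 310, 315, 320, 325, 330, 335, 340]
230 [93, 93, 92, 93, 92, 92, 87, 79, 70, 65, 66, 72, 81, 87, 91, 91, 91, 92, 92, 92, 91, 91]
240 [90, 91, 91, 92, 91, 91, 87, 79, 70, 64, 64, 69, 79, 85, 90, 92, 92, 92, 92, 91, 90, 89]
250 [86, 87, 88, 89, 90, 89, 86, 79, 70, 62, 61, 67, 76, 83, 88, 90, 90, 90, 89, 87, 85, 83]
260 [81, 82, 84, 85, 85, 84, 80, 74, 67, 59, 57, 62, 71, 78, 83, 84, 84, 85, 84, 82, 81, 81]
270 [83, 84, 84, 82, 79, 76, 71, 64, 56, 49, 48, 51, 59, 68, 76, 80, 81, 81, 81, 82, 84, 86]
280 [89, 89, 87, 83, 75, 69, 61, 53, 44, 35, 32, 36, 46, 57, 68, 75, 79, 82, 84, 87, 89, 90]
290 [92, 92, 87, 82, 73, 64, 54, 48, 41, 34, 30, 32, 40, 48, 59, 67, 76, 82, 88, 91, 92, 93]
300 [93, 92, 87, 81, 73, 63, 56, 52, 49, 46, 44, 44, 47, 49, 54, 62, 71, 80, 87, 91, 92, 93]
310 [91, 91, 87, 81, 72, 65, 59, 57, 57, 57, 56, 56, 57, 57, 59, 62, 69, 76, 84, 88, 91, 93]
320 [90, 90, 86, 79, 70, 63, 57, 57, 59, 59, 60, 61, 61, 60, 61, 62, 66, 73, 81, 87, 90, 91]
330 [87, 87, 83, 78, 69, 59, 53, 52, 55, 56, 57, 57, 58, 57, 58, 58, 62, 69, 77, 82, 85, 86]
340 [85, 85, 82, 77, 70, 62, 55, 53, 54, 55, 57, 57, 56, 56, 57, 58, 62, 68, 75, 79, 82, 82]
```

View pics/s6.png

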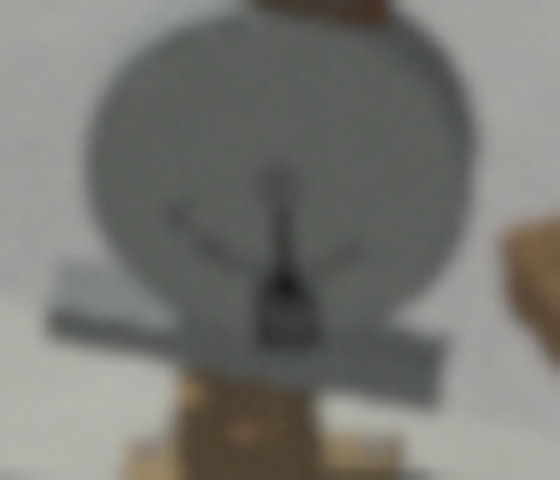

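The pointer tip, at about (287,300), is now centred in the fork (outer edges about 253–317). The press is about 9 N, so I'm handing in.

```bash
python3 -c "
from rig import manip
print(manip.sign_off())"
```

```text
the job is handed in; nothing more can be done
None
```

I handed the job in with the gauge held still on the stud at about 0.235 rad lean, pressed at about 9 N, the pointer centred in the fork to within about 1 mm by my image measurement; the hand-in gave no verdict.

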